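# Open the ratchet-lever throttle valve on the pipe rig

## Robot

A 7-joint arm with a two-finger parallel gripper is mounted at the origin on the work surface. World frame = base frame: x ahead of the robot, y to its left, z up, the work surface at z = 0. Lengths are in m, angles in rad, forces in N, time in s.
With the tool pointing down it reaches from about 0.4 to 0.85 m from the base axis. Payload 6.9 kg.
Tool frame: the origin (TCP) lies between the finger pads; the fingertips stand 22 mm ahead of it and the grasp point (between the pads) lies 3 mm ahead of it; z points along the fingers, y is the line along which they close (so a half turn about z gives the same grasp; the last joint's range is limited). The gripper opens to 85 mm and grips with 20 to 120 N. Pads are 22 mm wide; open, the fingers measure 114 mm over their backs; the gripper's body (76 mm by 85 mm) begins 54 mm behind the grasp point. The pads swing forward as they close: fully open they stand 13 mm farther back than shut.
Start: joints at [1.234, 0.507, -0.238, 1.5, 0.126, 1.149, -0.155], TCP at [0.267, -0.565, 0.215] pointing down, gripper open.
Joint ranges: [-3.08, 3.08], [-0.24, 2.05], [-1.43, 1.35], [0, 2.5], [-1.52, 4.66], [0.17, 1.96], [-2.89, 2.89]. Speed limits (rad/s): [2.39, 2.39, 3.14, 3.14, 3.14, 3.14, 3.14].

## Interface

Orientations are given as a unit quaternion [x, y, z, w].
In Python, from rig import ctrl, get_image, job_done gives the robot as it stands. The module is installed in compiled form; this text tells all that it offers.
- The arm moves only by the tool carry_out, never from a script. Its argument "plan" is text: rows parted by semicolons, each of 4 numbers parted by spaces: the shift along the tool's x, y, z in units of 40 mm (1.0 is 40 mm), then the turn about the tool's z in units of 6 degrees (1.0 is 6 degrees). A call has 1 to 12 rows; each row shifts and turns the commanded pose from where the row before left it, along the tool's axes as they then stand; what a row does not reach is not made up. A row lasts 1/10 s, in which the tool goes at most 50 mm and 8.59 degrees, less where a joint would pass 70% of its speed; a pose out of reach is approached as far as the arm can. A call is refused whole if a number of a shift passes 1 or a number of a turn 1, either way. A call with a gripper value outside its range is refused whole. "jaw" is the finger opening in mm, from 0 to 85.4, set as the call begins (left out, the last holds). The fingers move at their own pace and stop on an object; "newtons" is the grip in N (left out, the last holds). Time passes only in rows, so rows that do not move let the fingers close. It gives the time, the measured TCP pose, the force, the opening and the grip force at its end, in the units of the state.
- ctrl.state(): the state, without advancing time (a new reading comes with each control period).
- get_image(name): name is "side" or "top"; returns a dict with "frame" (400x640x3 uint8, red, green, blue), "K" (3x3 intrinsics, pixels), "k1" (the pictures are not rectified: a ray, as slopes to the right and down, at radius r is drawn at 1 + k1 r^2 times it, then the intrinsics apply), "origin" and "orientation" of the camera in the world. Camera axes: x right, y down, z forward; pixel columns grow to the right and rows downward; lengths in m; the calibration is good to about 2 mm. A picture is of the moment at which its call begins. There is no depth.
- job_done(): hands the job in; it is judged then, once.
The state is a dict: "time_s": time; "joints": joint angles; "qvel": joint speeds; "joint_torque": joint torques, N m; "eef_pos": TCP position; "tcp_rot": TCP orientation; "contact_force": force on the tool from outside, world axes, zero at the start; "ft_torque": the same for the moment, N m; "grip_width": finger opening in m; "gripper_force": force on a finger pad.
Only numpy, scipy, OpenCV 4.12 (cv2) and the standard library are available. Lean on these libraries where they do the work, as an engineer would, in place of code of your own. Each camera call takes 0.05 s, during which the arm holds its last target. There are 200 camera calls.

## Task

The throttle valve on the bench pipe rig is part closed: its red ratchet lever stands part way up, held there by a spring pawl in a toothed quadrant. With a fingertip press the yellow thumb latch on top of the lever right in, so that the pawl comes clear of the teeth, and with it held in ease the lever down until it lies level on its stop, valve fully open; then take the hand away so that the pawl springs back. Never lift the lever higher, let it slam or lean hard on it, and leave the loose things on the bench where they are.

Things in the scene. Friction and masses are not known exactly. Their poses are not given: they have to be found in the camera images.
- rig: Fixed pipe rig that carries the valve; origin on the bench under the lever's pivot, axes as pivot. In them: pipe 63 mm diameter along y at x = 150 mm, 150 mm above the bench; two flanges 165 mm diameter at y = +-32 mm, tops 232 mm above the bench; dial gauge at x = 150, y = -135 mm, top 322 mm; toothed quadrant of 70 mm radius about the pivot at x = 14 to 23 mm.
- pivot (a point): Centre of the lever's pivot, 150 mm above the bench. Axes: z up; y level, the way the lever points when it lies level; x level, along the pivot axis, from the robot's side towards the valve body. The lever swings in this point's y-z plane (x = 0).
- latch_pad (a point): Centre of the top face of the yellow ribbed thumb latch, a plate 66 mm long (along the lever), 32 mm wide, 5 mm thick, standing off the lever's upper side, at x = 4 mm from pivot. In the lever's frame (r along the lever from the pivot, h square to it, upwards): r 154, h 33 mm released; r 159, h 20 mm fully in. Takes 3 N at first, 5 N fully in; springs back when let go.
- lever_end (a point): Centre of the free end of the red lever, 215 mm from the pivot; the grip is 24 mm wide and 22 mm thick, centred on the line from the pivot. With the lever at angle a, a point (r, h) of the lever's frame lies at y = r cos a - h sin a, z = r sin a + h cos a from pivot, in its axes.
- lever (a joint): Angle of the lever above level, rad: 0 = level on its stop, valve fully open; starts between 0.55 and 0.82; 1.0 = top of travel. Stays where left. With the pawl clear, 9 to 11 N on the latch square to the lever moves it slowly down, so pressing the latch gently moves the latch first. With the pawl in, it drops at most one tooth (0.14 rad) and is blocked; upwards the pawl clicks over the teeth.
- pawl (a joint): Rotation of the pawl with its thumb latch (one piece, pinned to the lever 82 mm from the pivot) relative to the lever, rad: 0 = nose at the root of the teeth; up to 0.125 = nose on a tooth's slope or tip; above 0.14 = clear of the teeth; 0.17 = latch fully in. With the lever level and the latch let go it reads below 0.05. Pressed in, the plate slopes 0.085 rad down towards the lever's end.
- spanner: Loose open-ended spanner, 180 mm long, lying flat on the bench below and below and in front of the lever; origin at the middle of its underside.
- adaptor: Loose brass hose adaptor, 33 mm across, 45 mm tall, standing; origin at the centre of its underside.
- sample_bottle: Loose amber sample bottle with white cap, 56 mm diameter, 130 mm tall, standing beyond the lever's end; origin at the centre of its underside.
- beaker: Loose glass beaker, 76 mm diameter at the rim, 100 mm tall, standing; origin at the centre of its underside.
- coupling: Loose grey plastic pipe coupling, a ring of 80 mm outer diameter and 60 mm height; origin at the centre of its underside.
- screwdriver: Loose screwdriver lying on the bench; origin at the middle of its underside.
- stopwatch: Loose black stopwatch, 56 mm diameter, 15 mm thick, lying flat; origin at the centre of its underside.

How it is judged:
On the way, in this order (a step that is already met when the one before it is completed fails the run):
1. the thumb latch is pressed in and the pawl is clear of the teeth, with the lever still up (value of joint pawl above 0.14 rad and value of joint lever above 0.3 rad), for 0.1 s.
2. the lever has been pushed down level (value of joint lever below 0.05 rad), for 0.2 s.
At the end, for the whole second after the job is handed in: The lever lies level on its stop (within 0.05 rad, about 3 degrees), at rest, and the thumb latch has been let go so that the pawl has sprung back (below 0.06 rad) (value of joint lever below 0.05 rad and value of joint pawl below 0.06 rad and velocity of joint lever between -0.05 and 0.05 rad/s); the robot touches nothing.
It fails at once if the lever is lifted higher (value of joint lever above 0.92 rad).
It fails at once if the lever is let slam down (faster than 2 rad/s) (velocity of joint lever below -2 rad/s).
It fails at once if the lever, its latch or the rig is leaned on hard (over 50 N) (contact force between the fingers and rig above 50 N).
It fails at once if a loose thing on the bench is knocked, carried or lifted (more than 20 mm) (distance of any of spanner, adaptor, sample_bottle, beaker, coupling, screwdriver, stopwatch from where it was at the start of the episode above 0.02 m).
It also fails if it takes over 38 s, if anything falls off the work surface, if the arm or the gripper's body presses on something with over 40 N, if the wrist force passes 120 N, or if a joint passes its speed limit or range.

## Working session

There is one attempt and no reset: what is moved stays moved. The work goes in short steps, Python scripts to look and compute and a tool call to move; the robot and the scene stay as the last step left them, time stands still between calls to the robot, and variables do not carry over. Pictures are saved under pics/ and viewed, at most 10 in all, crops included, and the job is handed in when it is done.

Besides the shell and the picture viewer there is one more tool, called by a JSON object that holds its "name" and its "arguments". carry_out: Moves the arm, as the interface text tells. Its arguments: {"type":"object","properties":{"plan":{"type":"string"},"jaw":{"type":"number"},"newtons":{"type":"number"}},"required":["plan"]}

```bash
mkdir -p pics; cat > h.py <<'E'
import numpy as np, cv2
from scipy.spatial.transform import Rotation as R
from rig import ctrl, get_image, job_done
def snap(n,f):
    d=get_image(n); cv2.imwrite(f,d["frame"][:,:,::-1]); return d
def proj(d,P):
    P=np.atleast_2d(P); p=R.from_quat(d["orientation"]).inv().apply(P-np.array(d["origin"])) if np.size(d["orientation"])==4 else (P-np.array(d["origin"]))@np.array(d["orientation"])
    s=p[:,:2]/p[:,2:]; s=s*(1+d["k1"]*(s**2).sum(1,keepdims=True)); K=np.array(d["K"])
    return s@np.diag([K[0,0],K[1,1]])+K[:2,2]
E
python3 - <<'E'
from h import *
import pickle
for n in("side","top"):
    d=snap(n,f"pics/{n}0.png"); pickle.dump(d,open(n+".pkl","wb")); print(n,d["K"],d["k1"],d["origin"],d["orientation"])
print(ctrl.state())
E
```

```text
side [[366.05760835   0.         320.05958227]
 [  0.         366.05760835 200.84292287]
 [  0.           0.           1.        ]] -0.08130002550137735 [0.1839503  0.41572573 0.65527376] [-0.29471084  0.87609501 -0.36442753  0.11311774]
top [[419.56377332   0.         319.1071116 ]
 [  0.         419.56377332 197.75444614]
 [  0.           0.           1.        ]] -0.06757859273106791 [0.41269496 0.00307686 0.99216665] [-0.70150061  0.71162935 -0.02992541  0.02418738]
{'time_s': 0.1, 'joints': array([ 1.23452771,  0.50826617, -0.23751647,  1.50107542,  0.12571631,
        1.14887434, -0.15479504]), 'qvel': array([ 1.76861298e-03, -1.83008245e-03, -2.02779122e-03, -2.60621908e-03,
        1.12223061e-03, -2.36725128e-03, -8.83790207e-05]), 'joint_torque': array([-4.72916974e-03, -6.21834111e+01, -2.19432950e+00, -2.50203556e+01,
        1.25882085e-02,  7.77612120e-03, -6.87125194e-06]), 'eef_pos': array([ 0.26692391, -0.56459229,  0.21379371]), 'tcp_rot': array([ 9.75702105e-01,  2.19099831e-01, -2.03356863e-04, -7.91161253e-04]), 'contact_force': array([0.25201509, 0.20533487, 0.44684856]), 'ft_torque': array([ 0.03120661, -0.01999084,  0.0106614 ]), 'gripper_force': 0.0, 'grip_width': 0.08540446744188589}
```

View pics/side0.png

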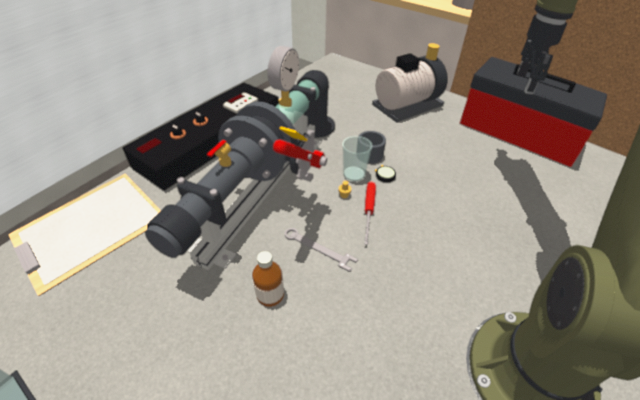

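View pics/top0.png

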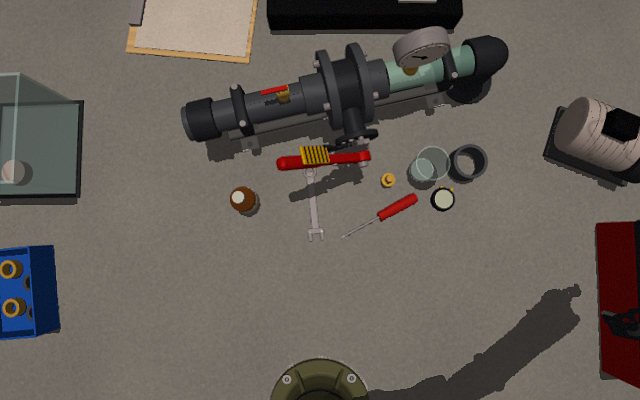

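The side view shows the lever end near (320,158) and the yellow latch near (292,133). The top view shows the lever from the pivot near (366,156) to the end near (280,163), with the latch around (314,155). I'll zoom in on both.

```bash
python3 - <<'E'
import cv2,numpy as np
a=cv2.imread("pics/side0.png")[80:210,200:360]; b=cv2.imread("pics/top0.png")[110:210,230:390]
cv2.imwrite("pics/z.png",cv2.resize(np.vstack([a[:75+20],b[:75]]),None,fx=3.5,fy=3.5,interpolation=cv2.INTER_CUBIC))
for n in("side","top"):
    i=cv2.cvtColor(cv2.imread(f"pics/{n}0.png"),cv2.COLOR_BGR2HSV)
    for nm,m in(("red",((i[...,0]<5)|(i[...,0]>175))&(i[...,1]>170)&(i[...,2]>90)),("yel",(abs(i[...,0].astype(int)-25)<5)&(i[...,1]>170)&(i[...,2]>120))):
        k,l,s,c=cv2.connectedComponentsWithStats(m.astype(np.uint8))
        for j in range(1,k):
            if s[j,4]>40: print(n,nm,s[j],c[j].round(1), cv2.boxPoints(cv2.minAreaRect(np.argwhere(l==j)[:,::-1].astype(np.float32))).round(1).tolist())
E
```

```text
side red [ 461   89  131   77 4798] [524.6 126.8] [[457.20001220703125, 125.0], [471.0, 86.80000305175781], [591.5999755859375, 130.5], [577.7999877929688, 168.60000610351562]]
side red [138 140  21  12 102] [148.4 145.1] [[137.60000610351562, 148.39999389648438], [156.0, 137.60000610351562], [158.6999969482422, 142.10000610351562], [140.1999969482422, 152.89999389648438]]
side red [207 140  19  17 108] [215.4 147.8] [[206.0, 154.0], [222.0, 138.0], [225.5, 141.5], [209.5, 157.5]]
side red [273 140  50  27 535] [295.9 151.5] [[270.5, 152.5], [274.79998779296875, 137.89999389648438], [323.1000061035156, 152.1999969482422], [318.79998779296875, 166.8000030517578]]
side red [366 183   9  29 216] [370.  196.6] [[366.0, 183.0], [374.0, 183.0], [374.0, 211.0], [366.0, 211.0]]
side yel [280 126  27  15 144] [292.6 133. ] [[278.79998779296875, 129.39999389648438], [281.6000061035156, 123.80000305175781], [307.6000061035156, 136.8000030517578], [304.79998779296875, 142.39999389648438]]
top red [260  85  27  10 113] [272.9  89.7] [[259.8999938964844, 90.30000305175781], [285.5, 84.80000305175781], [286.3999938964844, 89.0], [260.79998779296875, 94.5999984741211]]
top red [329 150  42  13 355] [349.8 156.5] [[328.79998779296875, 154.1999969482422], [369.1000061035156, 149.39999389648438], [370.29998779296875, 159.39999389648438], [330.0, 164.1999969482422]]
top red [277 156  26  14 290] [289.1 162.1] [[276.0, 157.39999389648438], [300.8999938964844, 154.5], [302.29998779296875, 166.60000610351562], [277.3999938964844, 169.5]]
top red [378 193  40  27 397] [397.7 206.1] [[376.70001220703125, 212.10000610351562], [413.29998779296875, 191.89999389648438], [418.0, 200.39999389648438], [381.5, 220.6999969482422]]
top yel [299 147   8  17  73] [302.9 155. ] [[298.79998779296875, 147.10000610351562], [302.79998779296875, 146.10000610351562], [306.8999938964844, 162.8000030517578], [302.8999938964844, 163.8000030517578]]
```

View pics/z.png

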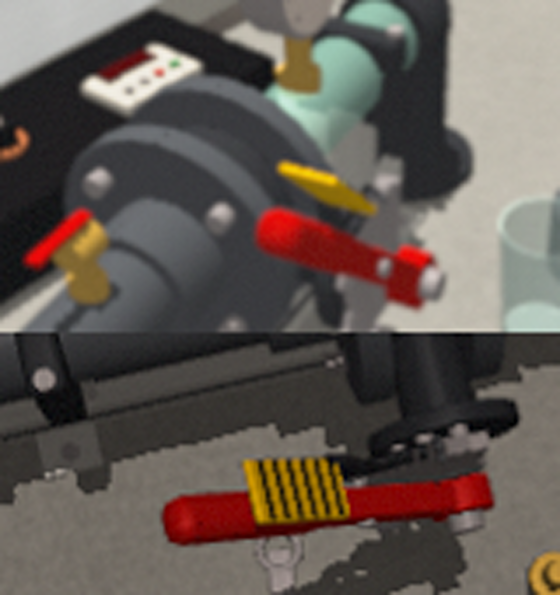

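```bash
cat > fit.py <<'E'
from h import *
import pickle
from scipy.optimize import least_squares
S=pickle.load(open("side.pkl","rb"));T=pickle.load(open("top.pkl","rb"))
def lev(p,x,r,h):
    x0,y0,s,a=p; y=r*np.cos(a)-h*np.sin(a); z=.15+r*np.sin(a)+h*np.cos(a)
    return np.array([x0+x*np.cos(s)-y*np.sin(s),y0+x*np.sin(s)+y*np.cos(s),z])
def plate(p): # slopes up towards end when released
    c=np.cos(.085)*.033; e=np.sin(.085)*.033
    return np.array([lev(p,.020,.154+c,.033+e),lev(p,.020,.154-c,.033-e),lev(p,-.012,.154-c,.033-e),lev(p,-.012,.154+c,.033+e)])
top=np.array([[300,146.7],[327.1,145.9],[329.7,162.7],[303.4,165]])
def res(p):
    r=[proj(T,plate(p))-top, (proj(T,lev(p,0,.215,0.))-[278.5,163])*.7,(proj(S,lev(p,0,.213,0.))-[277.5,146])*.7]
    e=proj(S,plate(p)); r.append([[e[:,0].min()-280.3,e[:,0].max()-307.4],[e[:,1].min()-126.3,e[:,1].max()-141.5]])
    return np.vstack(r).ravel()
E
python3 - <<'E'
from fit import *
f=least_squares(res,[.5,-.1,.05,.65],loss="soft_l1"); p=f.x; print(p.round(4)); print(f.fun.round(1)); print("cov",np.sqrt(np.diag(np.linalg.inv(f.jac.T@f.jac))).round(4))
np.save("p.npy",p)
def rp(x,y,z): return lev(p[:3].tolist()+[0],x,y,z-.15)
out=[]
for d,n in((S,"side"),(T,"top")):
    im=cv2.imread(f"pics/{n}0.png"); im=cv2.resize(im,None,fx=4,fy=4,interpolation=cv2.INTER_CUBIC)
    def pl(P,c,cl=True): cv2.polylines(im,[((proj(d,np.array(P))+.5)*4).astype(int)],cl,c,1)
    pl(plate(p),(255,0,255))
    for h in(-.011,.011): pl([lev(p,x,r,h) for x,r in((-.012,0),(-.012,.215),(.012,.215),(.012,0))],(255,255,0))
    t=np.linspace(0,2*np.pi,40)
    for y in(-.032,.032): pl([rp(.15+.0825*np.cos(q),y,.15+.0825*np.sin(q)) for q in t],(0,255,0))
    for x in (.1185,.1815): pl([rp(x,-.2,.15),rp(x,.3,.15)],(0,255,0),False)
    pl([rp(.15,0,.1815),rp(.15,.3,.1815)],(0,255,255),False)
    out.append(im[300:900,800:1440] if n=="side" else im[150:750,720:1600])
cv2.imwrite("pics/o.png",np.hstack([cv2.resize(o,(400,400*o.shape[0]//o.shape[1])) if 0 else cv2.resize(o,None,fx=.52,fy=.52) for o in out]))
print("pad",lev(p,.004,.154,.033),"bottle?")
E
```

```text
[ 0.5558 -0.0901  0.1947  0.727 ]
[ 0.2 -0.9 -1.   0.1  0.1  0.7  0.7 -0.6 -1.3  0.5  0.   1.  -0.4  1.3
 -0.  -1.3]
cov [0.0027 0.0025 0.0253 0.0151]
pad [0.54173511 0.00203949 0.27700651] bottle?
```

View pics/o.png

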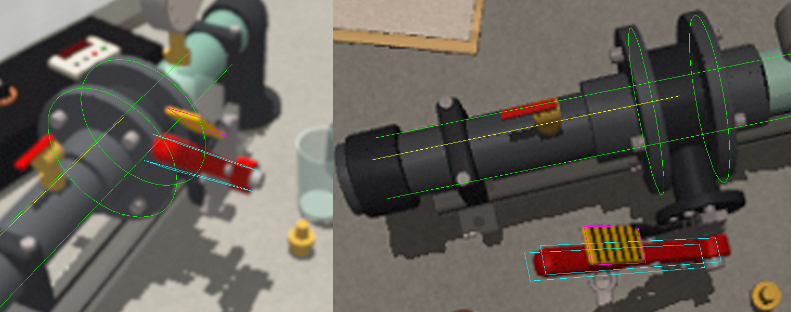

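```bash
cat > sup.py <<'E'
from fit import *
th=np.arange(16)*np.pi/8; D=np.c_[np.cos(th),np.sin(th)]
def mask(n,nm):
    i=cv2.cvtColor(cv2.imread(f"pics/{n}0.png"),cv2.COLOR_BGR2HSV); H=i[...,0].astype(int)
    m=((H<6)|(H>174))&(i[...,1]>150)&(i[...,2]>60) if nm=="red" else (abs(H-25)<6)&(i[...,1]>140)&(i[...,2]>70)
    x,y,X,Y={"side":(262,122,328,172),"top":(272,142,374,172)}[n]; r=np.zeros_like(m); r[y:Y,x:X]=m[y:Y,x:X]; 
    q=np.argwhere(r)[:,::-1]; return q
def sf(q): return (q@D.T).max(0)
obs={(n,nm):sf(mask(n,nm))+.3 for n in("side","top") for nm in("red","yel")}
def levpts(p):
    P=[]
    for k in range(12):
        c,s=np.cos(k*np.pi/6),np.sin(k*np.pi/6)
        P+=[lev(p,.012*np.sign(c)*abs(c)**.5,.209,.011*np.sign(s)*abs(s)**.5),lev(p,.008*c,.215,.007*s)]
        P+=[lev(p,x,.014*c,.014*s) for x in(-.011,.011)]
    return np.array(P)
def platepts(p):
    a=plate(p); n=lev(p,0,0,-.005)-lev(p,0,0,0); return np.vstack([a,a+n])
def R2(p):
    r=[]
    for d,n in((S,"side"),(T,"top")):
        r+=[sf(platepts(p)@np.eye(3) if 0 else proj(d,platepts(p)))-obs[n,"yel"]]
        e=sf(proj(d,levpts(p)))-obs[n,"red"]; r.append(e*.7)
    return np.concatenate(r)
if __name__=="__main__":
    f=least_squares(R2,np.load("p.npy"),loss="soft_l1"); p=f.x
    print(p.round(4),f.cost); print(R2(p).reshape(4,16).round(1)); np.save("p.npy",p)
    im=[]
    def rp(x,y,z): return lev([*p[:3],0],x,y,z-.15)
    t=np.linspace(0,2*np.pi,40)
    for d,n,(x,y) in((S,"side",(200,75)),(T,"top",(230,30))):
        I=cv2.resize(cv2.imread(f"pics/{n}0.png")[y:y+150,x:x+160],None,fx=2.5,fy=2.5,interpolation=cv2.INTER_CUBIC)
        def pl(P,c,cl=True): cv2.polylines(I,[((proj(d,np.array(P))+.5-[x,y])*2.5).astype(int)],cl,c,1)
        pl(plate(p),(255,0,255)); q=cv2.convexHull(((proj(d,levpts(p))+.5-[x,y])*2.5).astype(int)); cv2.polylines(I,[q],True,(255,255,0),1)
        for yy in(-.032,.032): pl([rp(.15+.0825*np.cos(k),yy,.15+.0825*np.sin(k)) for k in t],(0,255,0))
        for xx in (.1185,.1815): pl([rp(xx,-.2,.15),rp(xx,.3,.15)],(0,255,0),False)
        im.append(I)
    cv2.imwrite("pics/o2.png",np.hstack(im)); print("pad",lev(p,.004,.154,.033))
E
python3 sup.py
```

```text
[ 0.5626 -0.09    0.2409  0.7312] 17.059520267561943
[[ 1.3  1.1  1.4  1.4  1.2  0.1  0.1  0.  -0.1 -0.3  0.3  0.3  0.2  0.2
   0.9  1.2]
 [ 0.6  0.8  0.4  0.2  0.3  0.5  1.   0.5  0.3 -0.4  0.1 -0.2 -0.7 -1.5
  -0.6 -0.2]
 [ 1.4  1.3  1.   0.  -0.2 -0.   0.1 -0.5 -0.1  0.4  0.7  0.5  1.6  2.5
   1.9  0.9]
 [-1.2 -1.2 -1.  -0.6  0.6  0.7  0.1  0.2  1.   0.3  0.3  0.2  1.2  0.4
  -0.4 -1.2]]
pad [0.54437377 0.00088481 0.27740092]
```

View pics/o2.png

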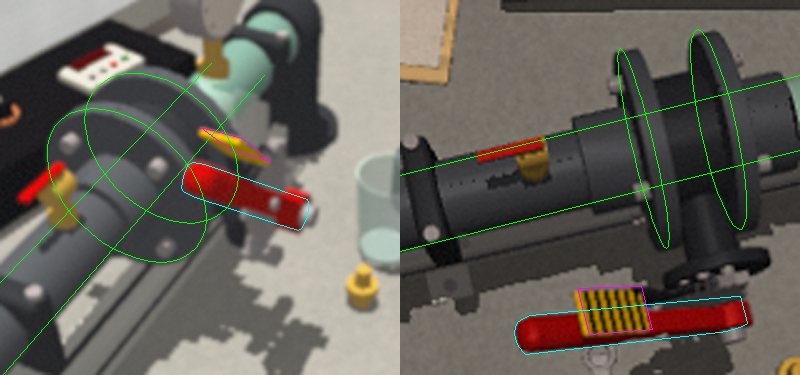

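The refined fit lines up with the rig in both views: yaw 0.24, lever angle about 0.73, pad at about (0.544, 0.001, 0.277). I'll close the jaw, raise the arm and square the tool to the rig.

{"name": "carry_out", "arguments": {"plan": "0 0 -1 0; 0 0 -1 0.96; 0 0 -1 0.96; 0 0 -1 0; 0 0 -0.6 0; 0 0 0 0; 0 0 0 0", "jaw": 0}}

```text
time_s: 0.8
eef_pos: [0.2672, -0.5649, 0.3981]
tcp_rot: [0.993, 0.12, -0.0, -0.0]
contact_force: [0.7, -0.0, -1.2]
grip_width: -0.0002
gripper_force: 0.0
```

{"name": "carry_out", "arguments": {"plan": "0.4 -0.45 0 0; 0.75 -0.88 0 0; 0.75 -0.88 0 0; 0.75 -0.88 0 0; 0.75 -0.88 0 0; 0.75 -0.88 0 0; 0.75 -0.88 0 0; 0.75 -0.88 0 0; 0.75 -0.88 0 0; 0.75 -0.88 0 0; 0.75 -0.88 0 0; 0 0 0 0"}}

```text
time_s: 2.0
eef_pos: [0.4873, -0.123, 0.3969]
tcp_rot: [0.992, 0.125, -0.001, -0.002]
contact_force: [-0.0, -0.3, 0.7]
grip_width: -0.0001
gripper_force: 0.0
```

{"name": "carry_out", "arguments": {"plan": "0.7 -0.79 0 0; 0.7 -0.79 0 0; 0.72 -0.8 0.3 0; 0 0 0.5 0; 0 0 0.4 0; 0 0 0 0; 0 0 0 0"}}

```text
time_s: 2.7
eef_pos: [0.5451, -0.0183, 0.3499]
tcp_rot: [0.993, 0.12, -0.001, -0.0]
contact_force: [-0.2, -0.9, 0.6]
grip_width: 0.0
gripper_force: 0.0
```

```bash
cat > see.py <<'E'
from sup import *
import sys
p=np.load("p.npy"); s=ctrl.state(); e=s["eef_pos"]; c,q=np.cos(p[2]),np.sin(p[2]); d=e-[p[0],p[1],0]
print("rig TCP",(d[0]*c+d[1]*q).round(4),(-d[0]*q+d[1]*c).round(4),e[2].round(4),"F",s["contact_force"].round(1),"t",s["time_s"])
if len(sys.argv)>1:
    im=[]
    for n,(x,y) in(("side",(220,40)),("top",(230,90))):
        im.append(cv2.resize(get_image(n)["frame"][y:y+150,x:x+160,::-1],None,fx=2.5,fy=2.5,interpolation=cv2.INTER_CUBIC))
    cv2.imwrite(sys.argv[1],np.hstack(im))
E
python3 see.py pics/c1.png
```

```text
rig TCP 0.0001 0.0738 0.3499 F [-0.2 -0.9  0.6] t 2.7
```

View pics/c1.png

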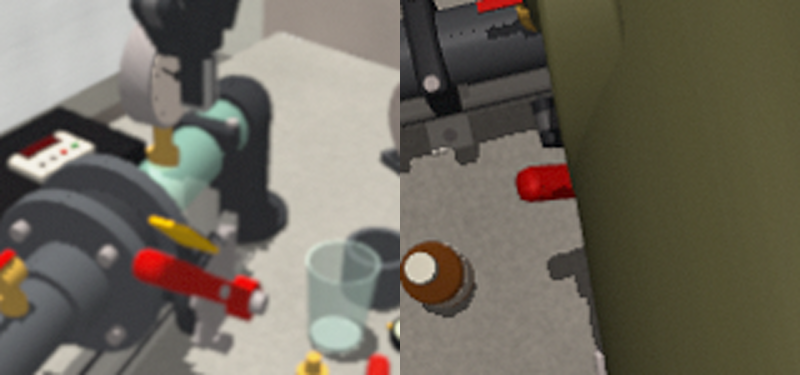

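{"name": "carry_out", "arguments": {"plan": "0.1 0.03 0.3 0; 0 0.04 0.4 0; 0 0 0.25 0; 0 0 0 0; 0 -0.03 0.037 0; 0 -0.034 0.037 0; 0 -0.034 0.037 0; 0 0 0 0"}}

```text
time_s: 3.6
eef_pos: [0.5491, -0.0152, 0.3083]
tcp_rot: [0.993, 0.12, 0.0, -0.0]
contact_force: [-0.2, -0.4, -0.2]
grip_width: -0.0001
gripper_force: 0.0
```

```bash
python3 see.py
```

```text
rig TCP 0.0048 0.0758 0.3083 F [-0.2 -0.4 -0.2] t 3.6
```

{"name": "carry_out", "arguments": {"plan": "0 -0.034 0.037 0; 0 -0.034 0.037 0; 0 -0.034 0.037 0; 0 0 0 0"}}

```text
time_s: 4.0
eef_pos: [0.548, -0.0114, 0.3035]
tcp_rot: [0.993, 0.12, -0.0, -0.0]
contact_force: [-0.0, 0.5, 0.6]
grip_width: 0.0003
gripper_force: 0.0
```

{"name": "carry_out", "arguments": {"plan": "0 -0.034 0.037 0; 0 -0.034 0.037 0; 0 0 0 0"}}

```text
time_s: 4.3
eef_pos: [0.5474, -0.0088, 0.3005]
tcp_rot: [0.993, 0.12, -0.0, -0.0]
contact_force: [-0.2, 1.1, 0.0]
grip_width: 0.0002
gripper_force: 0.0
```

{"name": "carry_out", "arguments": {"plan": "0 -0.034 0.037 0; 0 -0.034 0.037 0; 0 0 0 0"}}

```text
time_s: 4.6
eef_pos: [0.5467, -0.0061, 0.2976]
tcp_rot: [0.993, 0.12, -0.0, -0.0]
contact_force: [1.2, -0.3, 0.5]
grip_width: -0.0001
gripper_force: 0.0
```

```bash
python3 see.py pics/c2.png
```

```text
rig TCP 0.0046 0.0852 0.2976 F [ 1.2 -0.3  0.5] t 4.6
```

View pics/c2.png

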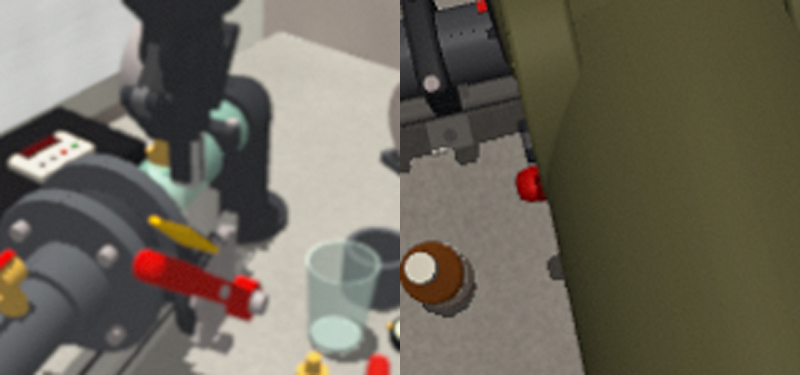

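```bash
python3 - <<'E'
from sup import *
p=np.load("p.npy"); e=ctrl.state()["eef_pos"]
f=lambda P:((proj(S,P)-[220,40])*2.5).round(0).tolist()
print("TCP",f(e),"tip",f(e-[0,0,.022]),"plate",f(plate(p)), "tip corners",[f(lev([*p[:3],0],.0046+x,.0852+y,.2976-.022-.15)) for x in(-.011,.011) for y in (-.0145,.0145)])
g=get_image("side")["frame"][100:170,270:320,::-1]; cv2.imwrite("pics/c3.png",cv2.resize(g,None,fx=8,fy=8,interpolation=cv2.INTER_CUBIC))
E
```

```text
TCP [[188.0, 201.0]] tip [[189.0, 227.0]] plate [[149.0, 214.0], [180.0, 237.0], [219.0, 247.0], [191.0, 225.0]] tip corners [[[211.0, 221.0]], [[194.0, 242.0]], [[184.0, 214.0]], [[167.0, 235.0]]]
```

View pics/c3.png

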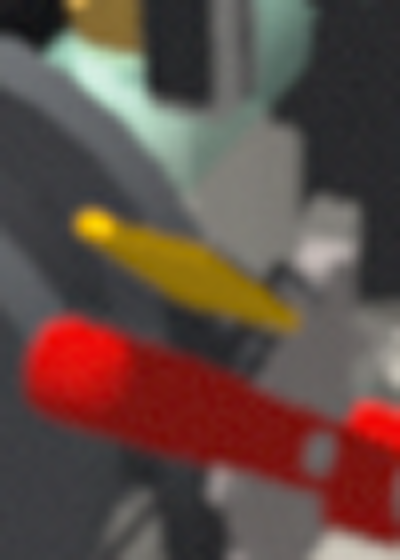

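```bash
python3 - <<'E'
from sup import *
e=np.array([.26692,-.56459,.21379])
for z in(.022,.009,0,-.03): print(z,proj(S,e-[0,0,z]).round(1))
a=cv2.imread("pics/side0.png")[40:140,480:600]
d=get_image("side")["frame"][20:140,240:360,::-1]
cv2.imwrite("pics/c4.png",np.hstack([cv2.resize(a,(384,320),interpolation=cv2.INTER_CUBIC),cv2.resize(d,(320,320),interpolation=cv2.INTER_CUBIC)]))
E
```

```text
0.022 [[517.  101.5]]
0.009 [[518.8  97. ]]
0 [[520.1  93.9]]
-0.03 [[524.5  83.3]]
```

View pics/c4.png

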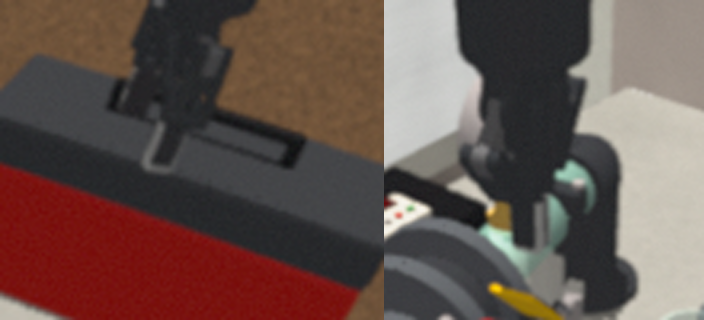

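The side view shows the fingertip clear above the latch (tip at about (296,113), plate at about (294,133)). So the tip is higher than I assumed. I'll keep going down slowly, checking force and watching for the latch to move.

```bash
cat > trk.py <<'E'
from sup import *
p=np.load("p.npy"); st=ctrl.state(); e=st["eef_pos"]; c,q=np.cos(p[2]),np.sin(p[2]); d=e-[p[0],p[1],0]
I=get_image("side")["frame"]; i=cv2.cvtColor(I,cv2.COLOR_RGB2HSV); H=i[...,0].astype(int); roi=np.zeros(H.shape,bool); roi[122:200,255:326]=1
y=np.argwhere(roi&(abs(H-25)<6)&(i[...,1]>140)&(i[...,2]>70))[:,::-1]; r=np.argwhere(roi&((H<6)|(H>174))&(i[...,1]>150)&(i[...,2]>60))[:,::-1]
g=lambda q:(q.mean(0).round(2),q.min(0),q.max(0),len(q)) if len(q) else None
print("yel",g(y)); print("red",g(r))
o=sf(r)+.3
if 1:
    b=R2(p).reshape(4,16)[1]/.7 # bias of the start fit
    for nm,off in(("a",0),):
        f=least_squares(lambda a:(sf(proj(S,levpts([*p[:3],a[0]])))-o-b)[4:14],[.5],loss="soft_l1"); print("lever angle",f.x.round(3),f.cost.round(2))
print("rig TCP",(d[0]*c+d[1]*q).round(4),(-d[0]*q+d[1]*c).round(4),e[2].round(4),"F",st["contact_force"].round(1),"t",st["time_s"])
E
python3 trk.py
```

```text
yel (array([292.55, 133.38]), array([279, 126]), array([306, 140]), 163)
red (array([296.24, 151.7 ]), array([273, 139]), array([322, 166]), 566)
lever angle [0.731] 0.01
rig TCP 0.0048 0.0849 0.2978 F [-0.5  0.6  0.1] t 4.8
```

{"name": "carry_out", "arguments": {"plan": "0 0.25 0.15 0; 0 0 0.15 0; 0 0 0 0; 0 0 0 0"}}

```text
time_s: 5.25
eef_pos: [0.5491, -0.0161, 0.2854]
tcp_rot: [0.993, 0.12, -0.0, -0.0]
contact_force: [1.0, 0.0, 0.2]
grip_width: -0.0002
gripper_force: 0.0
```

```bash
python3 trk.py
```

```text
yel (array([292.56, 133.36]), array([279, 126]), array([306, 140]), 162)
red (array([296.14, 151.6 ]), array([273, 139]), array([322, 166]), 570)
lever angle [0.731] 0.0
rig TCP 0.0046 0.075 0.2854 F [1.  0.  0.2] t 5.25
```

{"name": "carry_out", "arguments": {"plan": "0 0 0.1 0; 0 0 0.1 0; 0 0 0 0; 0 0 0 0"}}

```text
time_s: 5.7
eef_pos: [0.5492, -0.016, 0.2777]
tcp_rot: [0.993, 0.12, -0.0, -0.0]
contact_force: [0.0, 0.0, -0.1]
grip_width: -0.0003
gripper_force: 0.0
```

{"name": "carry_out", "arguments": {"plan": "0 -0.035 0.04 0; 0 -0.035 0.04 0; 0 0 0 0; 0 0 0 0"}}

```text
time_s: 6.1
eef_pos: [0.5486, -0.0133, 0.2746]
tcp_rot: [0.993, 0.12, -0.0, -0.0]
contact_force: [0.2, -1.2, -0.0]
grip_width: -0.0003
gripper_force: 0.0
```

```bash
python3 trk.py
```

```text
yel (array([292.55, 133.38]), array([279, 126]), array([306, 140]), 161)
red (array([296.1 , 151.62]), array([273, 139]), array([322, 166]), 572)
lever angle [0.731] 0.0
rig TCP 0.0047 0.0778 0.2746 F [ 0.2 -1.2 -0. ] t 6.1
```

```bash
python3 - <<'E'
from sup import *
e=ctrl.state()["eef_pos"]; x,y=240,40; f=5
I=cv2.resize(get_image("side")["frame"][y:y+120,x:x+100,::-1],None,fx=f,fy=f,interpolation=cv2.INTER_CUBIC)
for z,c in((0,(255,0,255)),(.022,(0,255,0)),(-.051,(255,255,0)),(-.1,(0,0,255))):
    q=((proj(S,e-[0,0,z])[0]+.5-[x,y])*f).astype(int); cv2.circle(I,tuple(int(v) for v in q),3,c,-1); print(z,q)
cv2.imwrite("pics/c5.png",I)
E
```

```text
0 [289 449]
0.022 [290 498]
-0.051 [285 326]
-0.1 [281 194]
```

View pics/c5.png

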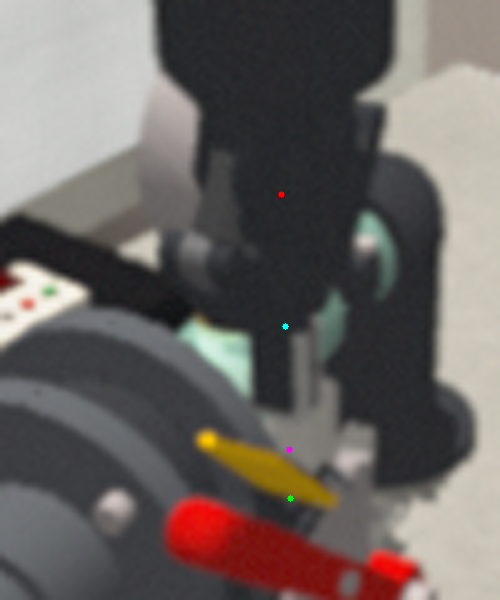

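The last view shows the finger ending at crop (290,410), roughly 60 crop pixels above the plate, although the TCP (magenta) projects lower. I'll check this offset against the starting images.

```bash
python3 - <<'E'
from sup import *
e=np.array([.26692,-.56459,.21379]); y=np.array([.4275,-.904,0])
for nm,s in(("near",-1),("far",1)):
  for z in (.009,-.03):
    t=e+s*.0427*y-[0,0,z]; print(nm,z,"side",proj(S,t).round(1),"top",proj(T,t).round(1))
print("body top",proj(T,e+[0,0,.051]).round(1),proj(T,e+[0,0,.15]).round(1),"base",proj(T,[0,0,0.]),proj(S,[0,0,0.]))
g=cv2.cvtColor(T["frame"],cv2.COLOR_RGB2GRAY)
for r in range(270,372,6): print(r,"".join("#" if v<28 else "+" if v<50 else "." for v in g[r,580:640:2]))
E
```

```text
near 0.009 side [[522.1 105.4]] top [[592.5 310.4]]
near -0.03 side [[528.1  91.4]] top [[606.  314.2]]
far 0.009 side [[515.7  89.2]] top [[628.6 289.7]]
far -0.03 side [[521.1  75.7]] top [[643.4 292.5]]
body top [[633.  305.2]] [[677.5 315.4]] base [[319.80021708 407.51025105]] [[533.93348578 372.25133497]]
270 ........++####################
276 .........+####################
282 .........+####################
288 .........+####################
294 +........+####################
300 ..........####################
306 .........+####################
312 .........++....++#############
318 ..........####################
324 ..........####################
330 ..........+##################+
336 ..........+###################
342 ..........+###################
348 ..........+###################
354 ..........+###################
360 ..........+###################
366 ..........+###################
```

Both starting views agree that the real fingertip sits about 39 mm higher than nominal and that its horizontal position is right. Contact should therefore come about 10 mm further along the approach.

{"name": "carry_out", "arguments": {"plan": "0 -0.02 0.05 0; 0 -0.02 0.05 0; 0 -0.035 0.04 0; 0 0 0 0; 0 0 0 0"}}

```text
time_s: 6.7
eef_pos: [0.5479, -0.0104, 0.2689]
tcp_rot: [0.993, 0.12, -0.0, -0.0]
contact_force: [0.3, -0.8, 0.5]
grip_width: -0.0002
gripper_force: 0.0
```

```bash
python3 trk.py
```

```text
yel (array([292.55, 133.38]), array([279, 126]), array([306, 140]), 161)
red (array([296.11, 151.62]), array([273, 139]), array([322, 166]), 569)
lever angle [0.731] 0.0
rig TCP 0.0047 0.0808 0.2689 F [ 0.3 -0.8  0.5] t 6.7
```

{"name": "carry_out", "arguments": {"plan": "0 -0.035 0.04 0; 0 -0.035 0.04 0; 0 0 0 0; 0 0 0 0"}}

```text
time_s: 7.15
eef_pos: [0.5472, -0.0077, 0.2657]
tcp_rot: [0.993, 0.12, -0.0, -0.0]
contact_force: [0.0, 0.2, -0.7]
grip_width: 0.0003
gripper_force: 0.0
```

```bash
python3 trk.py
```

```text
yel (array([292.56, 133.44]), array([279, 126]), array([306, 140]), 160)
red (array([296.26, 151.7 ]), array([273, 139]), array([322, 166]), 566)
lever angle [0.731] 0.01
rig TCP 0.0047 0.0836 0.2657 F [ 0.   0.2 -0.7] t 7.15
```

{"name": "carry_out", "arguments": {"plan": "0 -0.02 0.05 0; 0 -0.02 0.05 0; 0 0 0 0; 0 0 0 0"}}

```text
time_s: 7.6
eef_pos: [0.5468, -0.0061, 0.2617]
tcp_rot: [0.993, 0.12, -0.0, -0.0]
contact_force: [0.1, 0.7, 0.9]
grip_width: 0.0004
gripper_force: 0.0
```

```bash
python3 trk.py
```

```text
yel (array([292.6 , 133.23]), array([279, 126]), array([306, 140]), 168)
red (array([296.18, 151.67]), array([273, 140]), array([322, 166]), 563)
lever angle [0.729] 0.33
rig TCP 0.0047 0.0852 0.2617 F [0.1 0.7 0.9] t 7.6
```

{"name": "carry_out", "arguments": {"plan": "0 -0.02 0.05 0; 0 -0.02 0.05 0; 0 0 0 0; 0 0 0 0"}}

```text
time_s: 8.05
eef_pos: [0.5471, -0.0049, 0.2586]
tcp_rot: [0.993, 0.12, 0.001, 0.0]
contact_force: [-0.9, -0.9, 5.6]
grip_width: -0.0002
gripper_force: 2.4
```

```bash
python3 trk.py
```

```text
yel (array([292.21, 134.13]), array([279, 127]), array([306, 141]), 156)
red (array([296.3 , 151.75]), array([273, 140]), array([322, 166]), 565)
lever angle [0.729] 0.33
rig TCP 0.0053 0.0863 0.2586 F [-0.9 -0.9  5.6] t 8.05
```

{"name": "carry_out", "arguments": {"plan": "0 -0.045 0.035 0; 0 -0.045 0.035 0; 0 -0.045 0.035 0; 0 0 0 0"}}

```text
time_s: 8.5
eef_pos: [0.546, 0.0009, 0.2546]
tcp_rot: [0.993, 0.12, 0.001, 0.0]
contact_force: [-0.1, -1.2, 6.9]
grip_width: -0.0
gripper_force: 2.9
```

```bash
python3 trk.py
```

```text
yel (array([290.59, 137.98]), array([277, 133]), array([305, 143]), 109)
red (array([296.47, 151.86]), array([273, 140]), array([322, 166]), 558)
lever angle [0.727] 0.62
rig TCP 0.0056 0.0922 0.2546 F [-0.1 -1.2  6.9] t 8.5
```

{"name": "carry_out", "arguments": {"plan": "0 -0.045 0.035 0; 0 -0.045 0.035 0; 0 -0.03 0.03 0; 0 0 0 0"}}

```text
time_s: 8.95
eef_pos: [0.5451, 0.0052, 0.2511]
tcp_rot: [0.993, 0.12, 0.002, 0.0]
contact_force: [-0.4, -0.7, 9.2]
grip_width: 0.0
gripper_force: 4.2
```

```bash
python3 trk.py
```

```text
yel (array([289.14, 141.24]), array([276, 136]), array([304, 145]), 110)
red (array([296.4 , 152.99]), array([272, 142]), array([322, 166]), 555)
lever angle [0.713] 0.83
rig TCP 0.0058 0.0966 0.2511 F [-0.4 -0.7  9.2] t 8.95
```

```bash
python3 - <<'E'
from sup import *
p=np.load("p.npy")
for a in(.731,.715,.70): print(a,[ (proj(S,lev([*p[:3],a],.004,r,h))-proj(S,lev(p,.004,.154,.033))).round(1) for r,h in((.154,.033),(.159,.02))])
A=np.array([.713,.6,.5,.4,.3,.2,.1,.05,0]);r,h=.161,.0166
y=r*np.cos(A)-h*np.sin(A);z=r*np.sin(A)+h*np.cos(A);print(np.c_[A[1:],np.diff(-y)/.04,np.diff(-z)/.04].round(3))
E
```

```text
0.731 [array([[-0.,  0.]]), array([[-2.9,  6.6]])]
0.715 [array([[-0.5,  1.3]]), array([[-3.4,  8. ]])]
0.7 [array([[-0.9,  2.5]]), array([[-3.8,  9.3]])]
[[ 0.6   -0.315  0.331]
 [ 0.5   -0.246  0.321]
 [ 0.4   -0.212  0.344]
 [ 0.3   -0.177  0.364]
 [ 0.2   -0.14   0.38 ]
 [ 0.1   -0.101  0.392]
 [ 0.05  -0.036  0.199]
 [ 0.    -0.026  0.201]]
```

The latch's shift of about (-3.4, +7.9) px matches fully in, with the lever still at about 0.71. Now I'll ease it down along the arc.

{"name": "carry_out", "arguments": {"plan": "0 -0.06 0.07 0; 0 -0.055 0.065 0; 0 -0.055 0.06 0; 0 -0.05 0.06 0; 0 -0.05 0.06 0; 0 -0.05 0.06 0; 0 -0.05 0.063 0; 0 -0.05 0.063 0; 0 -0.05 0.063 0"}}

```text
time_s: 9.9
eef_pos: [0.5407, 0.0251, 0.229]
tcp_rot: [0.993, 0.12, 0.002, -0.001]
contact_force: [-1.3, 2.1, 13.1]
grip_width: -0.0002
gripper_force: 5.3
```

```bash
python3 trk.py
```

```text
yel (array([283.67, 158.81]), array([270, 155]), array([299, 163]), 170)
red (array([294.36, 165.18]), array([267, 150]), array([322, 177]), 581)
lever angle [0.527] 1.56
rig TCP 0.0062 0.117 0.229 F [-1.3  2.1 13.1] t 9.9
```

{"name": "carry_out", "arguments": {"plan": "0 -0.05 0.075 0; 0 -0.05 0.075 0; 0 -0.05 0.075 0; 0 -0.046 0.078 0; 0 -0.045 0.078 0; 0 -0.045 0.08 0; 0 -0.042 0.08 0; 0 -0.042 0.08 0; 0 -0.04 0.082 0; 0 -0.04 0.082 0"}}

```text
time_s: 10.95
eef_pos: [0.5367, 0.0433, 0.1973]
tcp_rot: [0.993, 0.121, 0.002, -0.001]
contact_force: [-0.5, 3.1, 11.8]
grip_width: 0.0001
gripper_force: 5.0
```

```bash
python3 trk.py
```

```text
yel (array([279.97, 179.7 ]), array([266, 170]), array([296, 188]), 271)
red (array([294.78, 176.76]), array([264, 150]), array([322, 199]), 611)
lever angle [0.307] 5.15
rig TCP 0.0066 0.1356 0.1973 F [-0.5  3.1 11.8] t 10.95
```

{"name": "carry_out", "arguments": {"plan": "0 -0.034 0.08 0; 0 -0.03 0.082 0; 0 -0.03 0.082 0; 0 -0.027 0.082 0; 0 -0.025 0.084 0; 0 -0.023 0.084 0; 0 -0.022 0.084 0; 0 -0.02 0.084 0; 0 -0.02 0.084 0"}}

```text
time_s: 11.9
eef_pos: [0.5345, 0.053, 0.1674]
tcp_rot: [0.993, 0.121, 0.002, -0.001]
contact_force: [-0.8, 5.9, 10.7]
grip_width: -0.0001
gripper_force: 5.1
```

```bash
sed -i 's/122:200,255:326/122:225,245:326/' trk.py; python3 trk.py
```

```text
yel (array([278.85, 196.06]), array([265, 182]), array([294, 206]), 313)
red (array([295.67, 184.54]), array([264, 150]), array([322, 221]), 663)
lever angle [0.1] 2.1
rig TCP 0.0068 0.1456 0.1674 F [-0.8  5.9 10.7] t 11.9
```

{"name": "carry_out", "arguments": {"plan": "0 -0.02 0.06 0; 0 -0.015 0.06 0; 0 -0.015 0.06 0; 0 -0.01 0.05 0; 0 -0.01 0.05 0; 0 0 0 0"}}

```text
time_s: 12.55
eef_pos: [0.534, 0.0551, 0.1559]
tcp_rot: [0.993, 0.121, 0.002, -0.001]
contact_force: [0.7, 3.8, 7.2]
grip_width: 0.0001
gripper_force: 3.7
```

```bash
python3 trk.py
```

```text
yel (array([278.66, 201.73]), array([265, 187]), array([294, 212]), 322)
red (array([297.15, 185.49]), array([265, 150]), array([322, 224]), 657)
lever angle [0.04] 3.96
rig TCP 0.0068 0.1477 0.1559 F [0.7 3.8 7.2] t 12.55
```

{"name": "carry_out", "arguments": {"plan": "0 0 0.04 0; 0 0 0.04 0; 0 0 0.04 0; 0 0 0 0; 0 0 0 0"}}

```text
time_s: 13.1
eef_pos: [0.5343, 0.0554, 0.1536]
tcp_rot: [0.993, 0.121, 0.003, -0.001]
contact_force: [-6.6, 3.3, 28.6]
grip_width: -0.0002
gripper_force: 14.6
```

```bash
sed -i 's/122:225,245/122:240,245/' trk.py; python3 trk.py
```

```text
yel (array([278.75, 202.54]), array([265, 188]), array([294, 213]), 326)
red (array([296.76, 186.38]), array([265, 150]), array([322, 228]), 657)
lever angle [0.013] 1.47
rig TCP 0.0072 0.1479 0.1536 F [-6.6  3.3 28.6] t 13.1
```

The force rose to 29 N and the lever reads about 0.01, so it's on its stop. Now I'll release and retreat straight up.

{"name": "carry_out", "arguments": {"plan": "0 0 -0.04 0; 0 0 -0.06 0; 0 0 -0.1 0; 0 0 -0.2 0; 0 0 -0.4 0; 0 0 -0.7 0; 0 0 -0.9 0; 0 0 -0.9 0; 0 0 -0.8 0; 0 0 0 0; 0 0 0 0; 0 0 0 0"}}

```text
time_s: 14.35
eef_pos: [0.5315, 0.0524, 0.3125]
tcp_rot: [0.993, 0.12, -0.001, 0.0]
contact_force: [0.1, -0.5, -0.2]
grip_width: -0.0
gripper_force: 0.0
```

```bash
python3 trk.py; python3 - <<'E'
from sup import *
p=np.load("p.npy")
q0=proj(S,lev(p,.004,.154,.033))[0]
for a in(0,.05,.1): print(a,[(proj(S,lev([*p[:3],a],.004,r,h))[0]-q0+[292.6,133.3]).round(1).tolist() for r,h in((.154,.033),(.159,.02))])
E
```

```text
yel (array([280.21, 192.98]), array([265, 181]), array([294, 205]), 412)
red (array([294.01, 190.33]), array([265, 150]), array([322, 228]), 805)
lever angle [0.014] 1.23
rig TCP 0.0038 0.1457 0.3125 F [ 0.1 -0.5 -0.2] t 14.35
0 [[279.8, 193.0], [279.0, 199.7]]
0.05 [[280.1, 189.4], [279.1, 196.2]]
0.1 [[280.4, 185.6], [279.2, 192.7]]
```

```bash
python3 -c "
from rig import job_done
print(job_done())"
```

```text
the job is handed in; nothing more can be done
None
```

The job is handed in: the latch was pressed fully in, the lever eased down onto its stop (about 0.01 rad by camera), the latch sprang back, and the hand is clear; highest force I read was 29 N, and no verdict was returned.

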